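# Lock the end rail of a bowl drying shelf with its cam connector

### The arm

A 6-joint arm with a two-finger parallel gripper is mounted at the origin on the work surface. World frame = base frame: x ahead of the robot, y to its left, z up, the work surface at z = 0. Lengths are in m, angles in rad, forces in N, time in s.
With the tool pointing down it reaches from about 0.25 to 0.775 m from the base axis. Payload 4 kg.
Tool frame: the origin (TCP) lies at the very end of the fingers, on their centre line; the grasp point (between the pads) lies 19 mm behind it (ctrl.grasp_offset is the distance from the TCP to the grasp point, in m); z points along the fingers, x is the direction in which the jaws open and shut, and the axes are right-handed (so a half turn about z gives the same grasp; the last joint's range is limited). The gripper opens to 85 mm and grips with 20 to 120 N. Pads are 22 mm wide; open, the fingers measure 114 mm over their backs; the gripper's body (76 mm by 85 mm) begins 54 mm behind the grasp point. The pads swing forward as they close: fully open they stand 13 mm farther back than shut.
Start: joints at [-1.415, 0.087, 1.371, -0, 1.684, -0.103], TCP at [0.141, -0.532, 0.197] pointing down, gripper open.
Joint ranges: [-3.1, 3.1], [-0.76, 2.03], [0.27, 2.55], [-1.08, 4.22], [0.17, 2.65], [-2.57, 2.57]. Speed limits (rad/s): [2.79, 2.79, 3.14, 3.14, 3.14, 3.14].

### API

Orientations are given as a 3x3 rotation matrix whose columns are the frame's x, y, z axes.
In Python, from workcell import ctrl, jaws, solver, sensors, viewer, sign_off gives the robot as it stands. The module is installed in compiled form; this text tells all that it offers. Calls block until the motion is done:
- ctrl.movep(position, orientation): joint-space move of the TCP to a pose.
- ctrl.move_l(position, feed=0.15, attitude=None, until_force=None): straight line of the TCP; attitude=None keeps the orientation; feed is the mean speed in m/s. With until_force (N) it stops when the force on the tool has changed by that much, and returns True; else False.
- ctrl.set_joints(angles): joint-space move.
- jaws.gripper_open() and jaws.close_gripper(): open the fingers fully, or close them until they stop; the grip force is fixed at half the most.
- ctrl.pause(seconds).
- solver.ik(position, orientation): joint angles nearest the present ones, or None.
- sensors.observe(): the state.
- viewer.get_image(name): name is "side" or "top" or "wrist"; returns a dict with "image" (420x560x3 uint8, red, green, blue), "fx", "fy", "cx", "cy" (pixels), "R" (3x3) and "t" (3): a world point X has camera coordinates R X + t; the wrist camera has in their place "T_tool_cam" (4x4, takes a point from camera to tool coordinates, whose origin is the TCP and whose axes are the tool frame's). Camera axes: x right, y down, z forward; pixel columns grow to the right and rows downward; lengths in m; the calibration is good to about 2 mm. A picture is of the moment at which its call begins: read the wrist's pose just before it. There is no depth.
A pose or a line that the arm cannot do raises ctrl.MotionError and nothing moves.
- sign_off(): hands the job in, once; it reports no verdict.
Trained networks look in a picture, given as the dict that the camera call returned (one of the last four; its "shot" number tells which), for a name from the list of things; names that differ only in an ending like _2 or _b are one class to them, and where a whole thing is asked for, a point or a joint stands for the part that bears it (a point fixed in the world has none). Each returns a list of dicts, best first, with "confidence" (0 to 1); they miss things now and then, are a little off and sometimes report something else, mostly with a low value. They report only what shows in the picture. A call takes as long as a camera call. They do not tell look-alikes from the thing itself.
- viewer.spot_in(picture, label): "rect" ([left, top, width, height] in pixels, round what is visible of it).
- viewer.masks_of(picture, label): "pixels" (420x560 bool, what is visible of it) and "rect" ([left, top, width, height] in pixels, round what is visible of it).
The state is a dict: "time_s": time; "q": joint angles; "joint_vel": joint speeds; "joint_efforts": joint torques, N m; "tcp_pos": TCP position; "tool_rot": TCP orientation; "force": force on the tool from outside, world axes, zero at the start; "wrist_torque": the same for the moment, N m; "gripper_width": finger opening in m.
Only numpy, scipy, OpenCV 4.12 (cv2) and the standard library are available. Lean on these libraries where they do the work, as an engineer would, in place of code of your own. Each camera call takes 0.05 s, during which the arm holds its last target.

### The job

Take the orange screwdriver from its wooden block, feel its blade gently down into the slot of the round cam disc in the plywood shelf board, and turn the disc clockwise until it has drawn the bolt in and the end rail is tight against the board. Then hang the screwdriver back upright in its block. Press and turn gently so the disc is not dented, and leave the bowls and other things where they are.

Things in the scene. Friction and masses are not known exactly. Their poses are not given: they have to be found in the camera images.
- driver: Flat-blade screwdriver, loose, 136 mm long, 0.13 to 0.21 kg, upright. Origin at the centre of the blade's lower edge, z up the shank. Blade 3 mm thick (y), 20 mm wide (x), 12 mm long; shank 10 mm thick; collar 38 mm across from 68 to 74 mm up; orange flat-sided handle 36 (x) by 26 mm (y) from 74 to 136 mm up: grip it across the 26 mm. The y and x axes are those of blade and handle alike.
- tip (a point): The driver's origin: centre of the blade's lower edge.
- grip (a point): Point on the driver's axis 108 mm above the blade's lower edge, mid-height of the handle, where to grip.
- holder: Dark wooden block, fixed, 80 x 80 mm, 72 mm high, with a 25 mm square hole straight down its middle. Origin at the centre of its underside. The driver hangs in it with the collar on the block's top, so that the blade's edge is 4 mm above the table and on the block's axis.
- board: Plywood shelf board clamped to the table, 160 (x) x 200 (y) x 32 mm thick. Origin at the centre of its underside; its x axis points to the edge where the end rail is. Clamps at the opposite edge stand up to 24 mm above the board. The cam disc in it is dented if the driver and the board (disc included) press on each other with more than 35 N.
- pocket (a point): Point on the board's centre line, 42 mm along its x and 31 mm up, at the height of the disc's face. The bright cam disc, 40 mm across, floats with the rail in a pocket 58 mm long in y (from -19 to +39 mm from here): its centre lies somewhere 3 to 17 mm from this point towards the board's +y (0 in x) and stays there unless pushed with over 12 N. Its slot must be found by feel or sight.
- cam (a joint): Turn of the cam disc, rad: 0 open, grows clockwise seen from above, hard stop at 1.5. Its slot, 4.5 mm wide, 8 mm deep, right across the disc, points at the board's yaw minus this value. From about 0.3 its jaw pulls the bolt head in; drawn home at about 1.1. It takes about 0.1 N m and stays where left. The blade has 0.08 rad free turn either way in the slot. A red mark lies by the slot's rail end.
- rail (a joint): Gap between the board's edge and the brown end rail (30 x 200 x 32 mm), m: 0 shut tight, at the start 0.0045 to 0.006. The rail slides along the board's x and its bolt reaches into the cam; it is sprung apart with up to about 4 N.
- bowl: Bystander: orange bowl, 124 mm across, 55 mm high. Origin under its centre.
- cup: Bystander: white cup, 72 mm across, 50 mm high. Origin under its centre.
- jar: Bystander: amber jar, 60 mm across, 90 mm high. Origin under its centre.
- sander: Bystander: cork sanding block, 70 x 40 x 28 mm, lying on the board. Origin under its centre.
- spoon: Bystander: wooden spoon lying on the table.
- dish: Bystander: yellow dish, 100 mm across, 35 mm high. Origin under its centre.
- tin: Bystander: red tin, 80 mm across, 100 mm high. Origin under its centre.
Mind the look-alikes: they are no part of the job. Of the things like the driver, leave any that is turquoise; of the rest the larger one is meant.

How it is judged:
By the outcome, as a careful person would: the job done as asked, in the order asked, and still so for the second after the job is handed in, with the robot touching nothing.
It also fails if it takes over 67 s, if anything falls off the work surface, if the arm or the gripper's body presses on something with over 40 N, if the wrist force passes 120 N, or if a joint passes its speed limit or range.

## Working session

There is one attempt and no reset: what is moved stays moved. The work goes in short steps, each a Python script; the robot and the scene stay as the last script left them, time stands still between calls to the robot, and variables do not carry over. Pictures are saved under pics/ and viewed, and the job is handed in when it is done.

```bash
mkdir -p pics; ls; python3 - <<'E'
from workcell import ctrl, jaws, solver, sensors, viewer
import cv2
s=sensors.observe(); print(s['time_s'],s['tcp_pos'],s['force'],s['gripper_width'],ctrl.grasp_offset)
for n in ("side","top","wrist"):
    p=viewer.get_image(n)
    cv2.imwrite(f"pics/a_{n}.png",p["image"][:,:,::-1])
    print(n,{k:v for k,v in p.items() if k!='image'})
    if n!='wrist':
        for l in ("driver","holder","board","cam","rail"):
            print(l,[(d['rect'],round(d['confidence'],2)) for d in viewer.spot_in(p,l)])
print(sensors.observe()['time_s'])
E
```

```text
pics
0.0 [ 0.1406605  -0.5311087   0.19543856] [-0.48211114 -0.19765468  0.41232085] 0.08537839832770487 0.0187
side {'fx': 408.3386193692974, 'fy': 408.3386193692974, 'cx': 285.9167626509752, 'cy': 208.65280629272365, 'R': array([[-0.79645599, -0.60460502,  0.01051766],
       [-0.47054333,  0.60874243, -0.63876571],
       [ 0.37979841, -0.51369779, -0.76932942]]), 't': array([0.41504433, 0.31292967, 0.94377346]), 'shot': 1}
driver [([302.3, 266.9, 18.0, 38.2], 0.82), ([246.1, 263.1, 21.2, 24.2], 0.75), ([219.1, 245.3, 10.0, 21.3], 0.48), ([267.9, 150.6, 100.9, 78.3], 0.25)]
holder [([232.0, 263.5, 44.3, 49.8], 0.68)]
board [([265.9, 154.7, 105.4, 77.0], 0.92)]
cam [([297.7, 178.2, 13.4, 7.4], 0.67), ([383.4, 156.4, 46.9, 22.0], 0.67)]
rail [([266.8, 153.9, 45.3, 46.6], 0.79)]
top {'fx': 414.1763601540116, 'fy': 414.1763601540116, 'cx': 278.0024831627216, 'cy': 209.0442193996026, 'R': array([[-0.00791949, -0.99996478,  0.00277973],
       [-0.99129163,  0.00748534, -0.13147196],
       [ 0.13144652, -0.00379672, -0.99131599]]), 't': array([0.00275099, 0.55973943, 1.21849034]), 'shot': 2}
driver [([220.2, 276.8, 18.7, 11.8], 0.63), ([202.1, 233.4, 15.3, 15.3], 0.61), ([207.5, 203.9, 10.8, 9.7], 0.6)]
holder [([195.6, 221.2, 38.1, 35.9], 0.86), ([301.1, 179.2, 71.4, 77.1], 0.71), ([142.4, 247.3, 28.4, 23.8], 0.67)]
board [([301.4, 178.6, 69.3, 78.5], 0.92)]
cam []
rail [([299.9, 173.9, 67.1, 22.2], 0.88)]
wrist {'fx': 309.56844557727476, 'fy': 309.56844557727476, 'cx': 279.4717202742901, 'cy': 206.45021388865442, 'T_tool_cam': array([[ 9.99999813e-01, -1.77865284e-04, -5.85574488e-04,
        -5.87430779e-04],
       [ 3.53930610e-04,  9.48671945e-01,  3.16261624e-01,
        -8.16056251e-02],
       [ 4.99266125e-04, -3.16261772e-01,  9.48671831e-01,
        -1.76592459e-01],
       [ 0.00000000e+00,  0.00000000e+00,  0.00000000e+00,
         1.00000000e+00]]), 'shot': 3}
0.65
```

```bash
python3 - <<'E'
import cv2,numpy as np
a=cv2.imread('pics/a_top.png');b=cv2.imread('pics/a_side.png')
cv2.imwrite('pics/b_top.png',cv2.resize(a[150:320,120:390],None,fx=2.9,fy=2.9,interpolation=cv2.INTER_CUBIC))
cv2.imwrite('pics/b_side.png',cv2.resize(b[130:330,190:450],None,fx=3,fy=3,interpolation=cv2.INTER_CUBIC))
E
```

```text
(no output)
```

View pics/a_top.png

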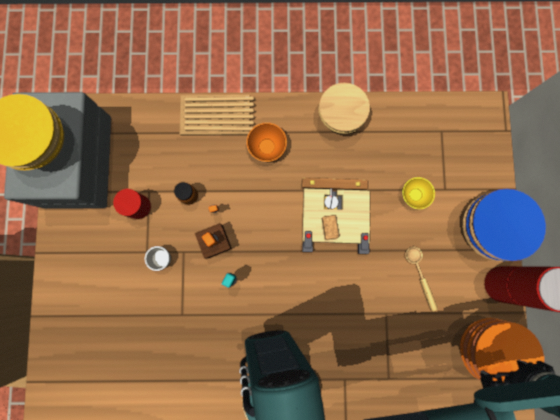

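View pics/b_top.png

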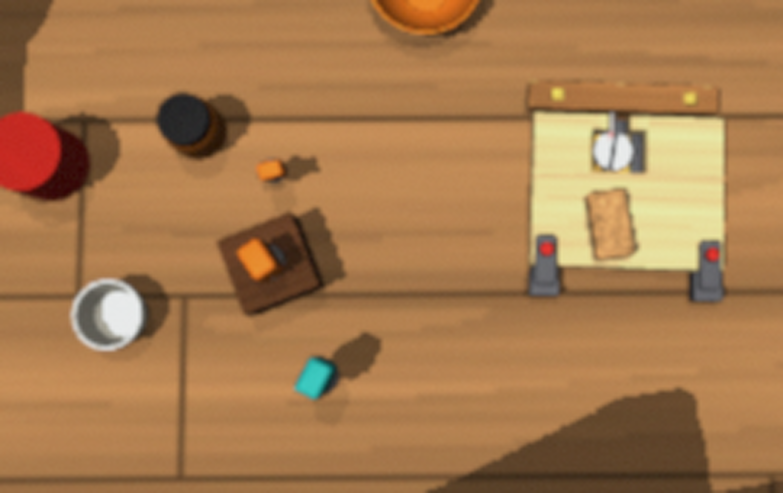

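View pics/b_side.png

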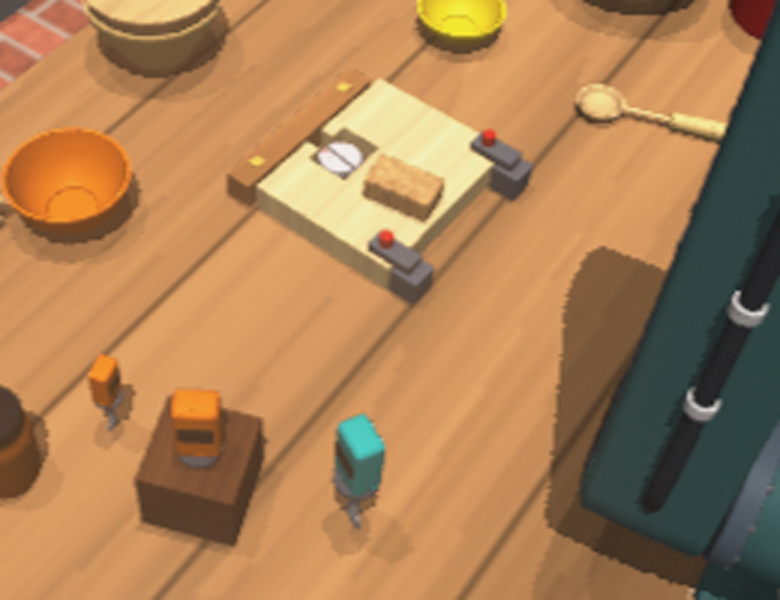

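Candidates in the top image: a small orange one at (213,208), an orange one in the dark block at (210,240), and a turquoise one at (228,281). The turquoise one is excluded. The orange one in the wooden block is the larger of the rest, and it sits in its block as described, so that's the one. The board is at (335,215), with the disc at about (332,202) and the rail at the top (+x).

```bash
cat > h.py <<'E'
from workcell import ctrl, jaws, solver, sensors, viewer
import cv2, numpy as np
def cam_pose(p,s=None):
    if 'R' in p: return p['R'],p['t']
    T=np.eye(4);T[:3,:3]=s['tool_rot'];T[:3,3]=s['tcp_pos']
    W=np.linalg.inv(T@p['T_tool_cam']); return W[:3,:3],W[:3,3]
def back(p,uv,z,s=None):
    R,t=cam_pose(p,s); d=R.T@np.array([(uv[0]-p['cx'])/p['fx'],(uv[1]-p['cy'])/p['fy'],1.]); c=-R.T@t
    return c+d*(z-c[2])/d[2]
def proj(p,X,s=None):
    R,t=cam_pose(p,s); c=R@np.asarray(X)+t
    return np.array([p['fx']*c[0]/c[2]+p['cx'],p['fy']*c[1]/c[2]+p['cy']])
def down(yaw): # tool x at yaw, z down
    c,s=np.cos(yaw),np.sin(yaw); return np.array([[c,s,0],[s,-c,0],[0,0,-1.]])
def wrist(name,scale=None):
    s=sensors.observe(); p=viewer.get_image('wrist')
    cv2.imwrite(f'pics/{name}.png',p['image'][:,:,::-1]); np.save(f'pics/{name}.npy',{'p':p,'s':s},allow_pickle=True); return p,s
E
python3 - <<'E'
from h import *
p=viewer.get_image('top')
print('holder c',back(p,(213,239),.072))
print('handle top',back(p,(208.5,239),.136+.004))
# holder top corners from crop: 
f=lambda u,v:(120+u/2.9,150+v/2.9)
for c in [(220,245),(292,215),(322,285)]: print('hc',back(p,f(*c),.072))
print('disc',back(p,f(613,151),.031)); 
for c in [(533,112),(724,117)]: print('board rail corners',back(p,f(*c),.032))
q=sensors.observe()
for y in (0,.3,-.3,np.pi/2,-np.pi/2,np.pi):
    r=solver.ik([.45,.165,.26],down(y)); print(y,r)
E
```

```text
holder c [0.46839823 0.18883159 0.072     ]
handle top [0.46435191 0.19077482 0.14      ]
hc [0.48196905 0.23902558 0.072     ]
hc [0.5117466  0.16686024 0.072     ]
hc [0.44103311 0.13606271 0.072     ]
disc [ 0.58078784 -0.1647595   0.031     ]
board rail corners [ 0.62292361 -0.0811137   0.032     ]
board rail corners [ 0.61606545 -0.28282528  0.032     ]
0 [ 2.33078816e-01 -7.47712277e-02  1.40917048e+00 -4.44089210e-16
  1.80719340e+00  2.33078816e-01]
0.3 [ 2.33078816e-01 -7.47712277e-02  1.40917048e+00 -4.44089210e-16
  1.80719340e+00 -6.69211836e-02]
-0.3 [ 2.33078816e-01 -7.47712277e-02  1.40917048e+00 -4.44089210e-16
  1.80719340e+00  5.33078816e-01]
1.5707963267948966 [ 2.33078816e-01 -7.47712277e-02  1.40917048e+00 -4.44089210e-16
  1.80719340e+00 -1.33771751e+00]
-1.5707963267948966 [ 2.33078816e-01 -7.47712277e-02  1.40917048e+00 -4.44089210e-16
  1.80719340e+00  1.80387514e+00]
3.141592653589793 None
```

```bash
python3 - <<'E'
from h import *
ctrl.movep([.57,-.165,.20],down(0)); ctrl.pause(.2)
p,s=wrist('c_board'); print(s['tcp_pos'],s['time_s'])
for l in ('cam','rail','board'):
    print(l,[(d['rect'],round(d['confidence'],2)) for d in viewer.spot_in(p,l)])
ctrl.movep([.465,.188,.27],down(0)); ctrl.pause(.2)
p,s=wrist('c_hold'); print(s['tcp_pos'],s['time_s'])
for l in ('driver','holder'):
    print(l,[(d['rect'],round(d['confidence'],2)) for d in viewer.spot_in(p,l)])
E
```

```text
[ 0.56970839 -0.16586699  0.20003239] 2.9333
cam [([273.9, 156.6, 35.4, 36.4], 0.66)]
rail []
board [([151.2, 88.9, 216.0, 178.7], 0.96)]
[0.46542348 0.1871292  0.26950623] 4.7333
driver [([261.1, 151.9, 36.9, 47.3], 0.94), ([317.0, 155.2, 34.3, 31.7], 0.69), ([200.3, 89.0, 59.1, 100.0], 0.6)]
holder [([237.8, 120.8, 81.1, 85.3], 0.72)]
```

View pics/c_board.png

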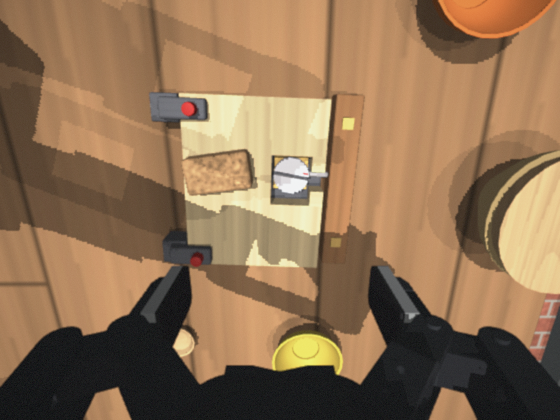

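View pics/c_hold.png

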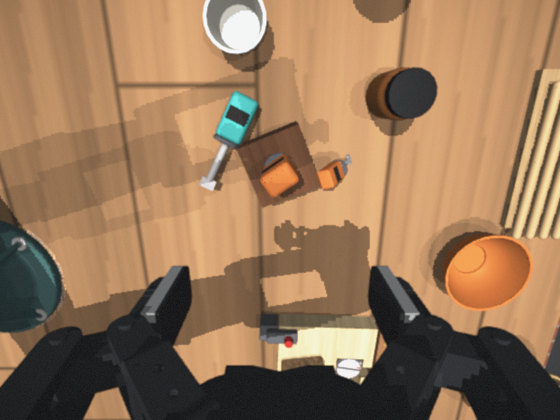

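```bash
python3 - <<'E'
import cv2,numpy as np
b=cv2.imread('pics/c_board.png');a=cv2.imread('pics/c_hold.png')
cv2.imwrite('pics/d_hold.png',cv2.resize(a[110:220,220:360],None,fx=5.4,fy=5.4,interpolation=cv2.INTER_CUBIC))
cv2.imwrite('pics/d_cam.png',cv2.resize(b[140:215,255:355],None,fx=8,fy=8,interpolation=cv2.INTER_CUBIC))
cv2.imwrite('pics/d_board.png',cv2.resize(b[80:280,145:370],None,fx=3,fy=3,interpolation=cv2.INTER_CUBIC))
E
```

```text
(no output)
```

View pics/d_hold.png

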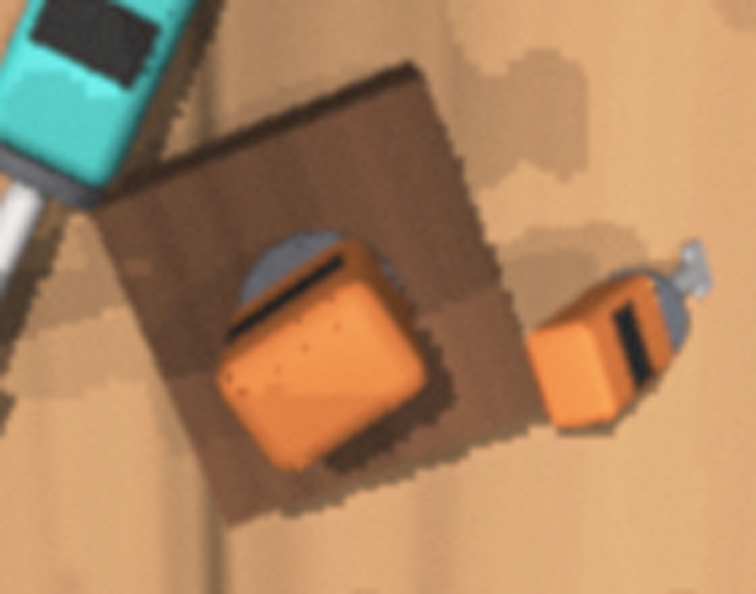

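View pics/d_cam.png

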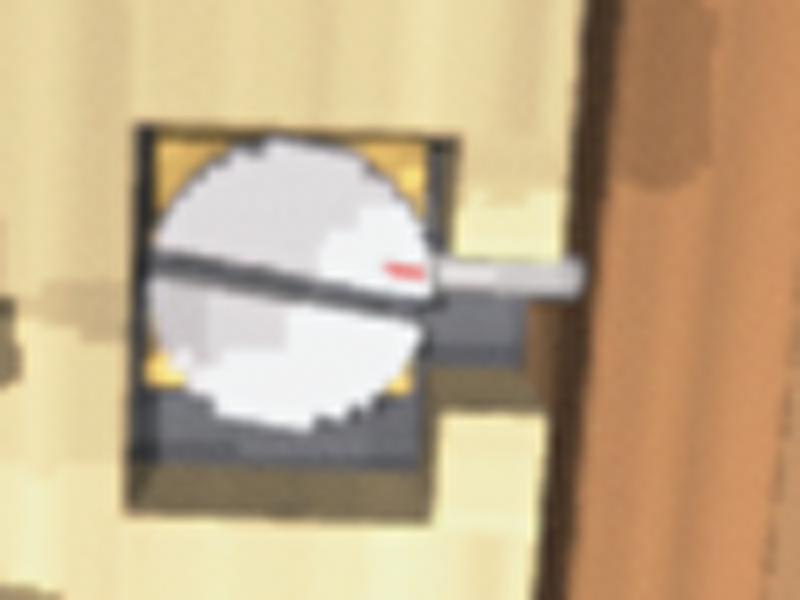

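View pics/d_board.png

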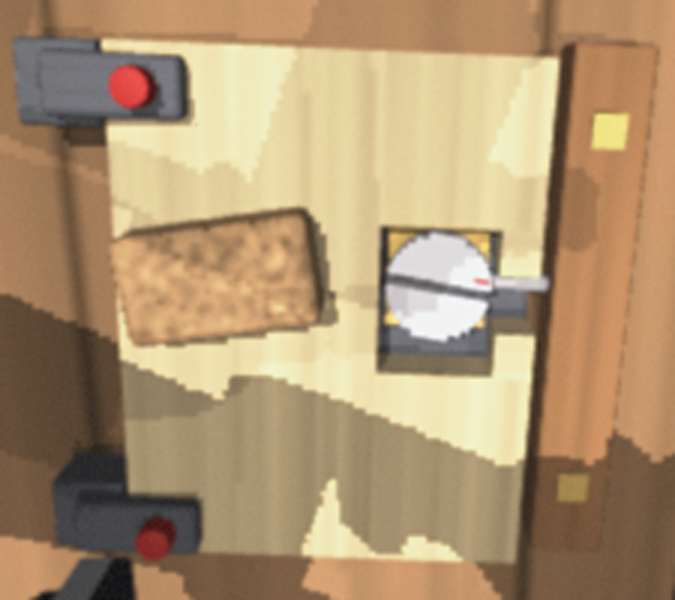

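```bash
python3 - <<'E'
from h import *
for n in ('side','top'):
    p=viewer.get_image(n); np.save(f'pics/e_{n}.npy',{'p':p},allow_pickle=True)
    im=p['image'][:,:,::-1]
    c=im[230:330,190:320] if n=='side' else im[180:310,130:270]
    cv2.imwrite(f'pics/e_{n}.png',cv2.resize(c,None,fx=4.5,fy=4.5,interpolation=cv2.INTER_CUBIC))
s=sensors.observe();print(s['force'],s['time_s'])
E
```

```text
[-0.33921566  0.16881    -0.47784928] 4.9833
```

View pics/e_side.png

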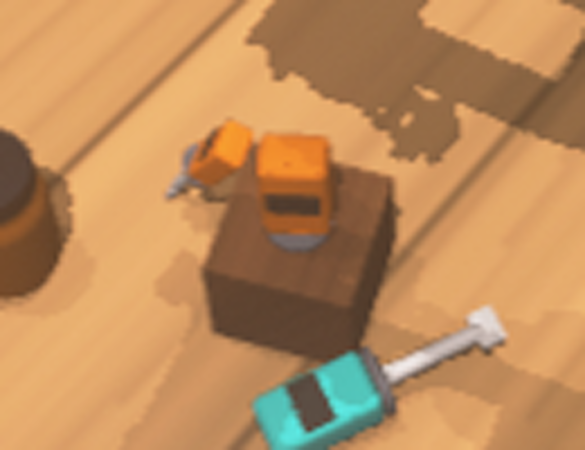

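View pics/e_top.png

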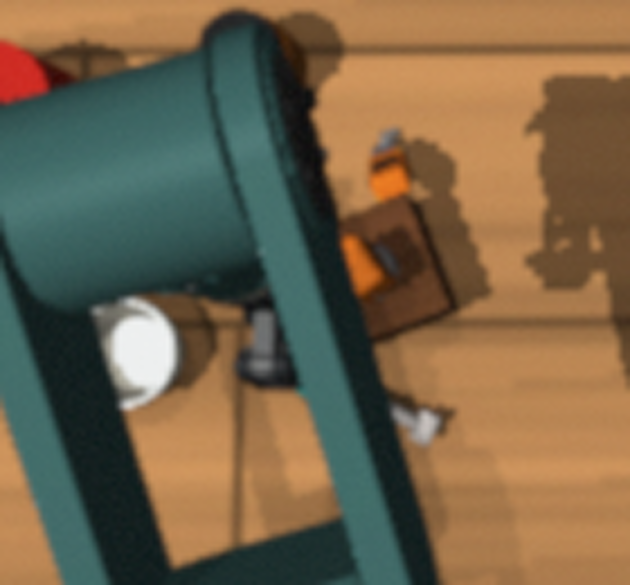

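Since the start, the turquoise driver has toppled and lies beside the block, and the small orange one leans against the block's +x face. Both had been standing unsupported on their blades, and I saw no contact force. The target still hangs in its block. Next I'll measure it.

```bash
python3 - <<'E'
from h import *
d=np.load('pics/c_hold.npy',allow_pickle=True).item();p,s=d['p'],d['s']
im=p['image'];g=lambda u,v:(220+u/5.4,110+v/5.4)
hsv=cv2.cvtColor(im,cv2.COLOR_RGB2HSV)
m=((hsv[...,0]<16)&(hsv[...,1]>170)&(hsv[...,2]>225)).astype(np.uint8)
m[:150]=0;m[205:]=0;m[:,:255]=0;m[:,303:]=0
ys,xs=np.nonzero(m)
W=np.array([back(p,(x,y),.140,s)[:2] for x,y in zip(xs,ys)])
r=cv2.minAreaRect((W*1000).astype(np.float32));print('top rect mm',r,len(xs))
for c in [(222,378),(362,262),(428,378),(292,470)]: print(back(p,g(*c),.14,s))
C=np.array([back(p,g(*c),.072,s)[:2] for c in [(97,207),(412,65),(547,415),(230,525)]])
print('hold corners',C,C.mean(0),[np.linalg.norm(C[i]-C[i-1]) for i in range(4)])
r=cv2.minAreaRect((C*1000).astype(np.float32));print(r)
d=np.load('pics/e_side.npy',allow_pickle=True).item()['p']
f=lambda u,v:(190+u/4.5,230+v/4.5)
C=[back(d,f(*c),.072)[:2] for c in [(205,270),(355,305),(392,180)]]
print('side hold',C,'center',(C[0]+C[2])/2)
print('side handle top c',back(d,f(293,150),.14)[:2])
C=[back(d,f(*c),.14)[:2] for c in [(258,143),(272,133),(325,140),(328,172),(263,168)]];print(C)
E
```

```text
top rect mm ((464.8256530761719, 196.5687713623047), (29.237144470214844, 20.675495147705078), 33.856361389160156) 293
[0.44676803 0.19546424 0.14      ]
[0.47291377 0.21723272 0.14      ]
[0.48541758 0.19539994 0.14      ]
[0.45976667 0.17743339 0.14      ]
hold corners [[0.41553673 0.21807798]
 [0.48500558 0.24840131]
 [0.51735107 0.17025037]
 [0.44363094 0.14357137]] [0.46538108 0.19507526] [np.float64(0.07962738503734114), np.float64(0.07579858000423265), np.float64(0.08458013920228828), np.float64(0.07839914693626873)]
((464.9953308105469, 194.3502655029297), (78.31912231445312, 84.58014678955078), 22.48392105102539)
side hold [array([0.4829909 , 0.24449114]), array([0.40933841, 0.21294696]), array([0.43964529, 0.14358344])] center [0.4613181  0.19403729]
side handle top c [0.46362047 0.19215011]
[array([0.48005641, 0.19964924]), array([0.47834011, 0.1909199 ]), array([0.45472426, 0.17793542]), array([0.44181074, 0.19136832]), array([0.46866337, 0.20913905])]
```

```bash
python3 - <<'E'
from h import *
y=np.radians(126)
ctrl.movep([.4645,.195,.21],down(y)); ctrl.pause(.15)
p,s=wrist('f_pre'); print(s['tcp_pos'],s['time_s'])
print([(d['rect'],round(d['confidence'],2)) for d in viewer.spot_in(p,'driver')])
im=p['image'][:,:,::-1].copy()
cv2.imwrite('pics/f_crop.png',cv2.resize(im[80:300,170:390],None,fx=2.7,fy=2.7,interpolation=cv2.INTER_CUBIC))
print(proj(p,[.4645,.195,.14],s))
E
```

```text
[0.46454019 0.195011   0.21011585] 7.025
[([261.3, 167.2, 36.4, 57.1], 0.67), ([223.0, 209.2, 26.8, 27.2], 0.59), ([234.3, 131.7, 90.2, 95.1], 0.23)]
[278.87335722 204.72886788]
```

View pics/f_crop.png

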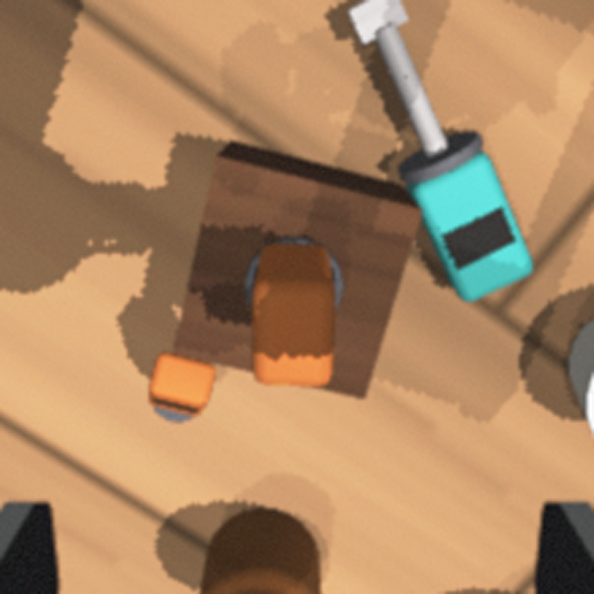

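```bash
python3 - <<'E'
from h import *
L=[]
for n,uv in (('f_pre',(237.4,220)),('c_hold',(327,182)),('e_side',(241.5,262))):
    d=np.load(f'pics/{n}.npy',allow_pickle=True).item();p=d['p'];s=d.get('s')
    a=back(p,uv,0,s);b=back(p,uv,.1,s);L.append((a,(b-a)/np.linalg.norm(b-a)))
A=sum(np.eye(3)-np.outer(u,u) for a,u in L);B=sum((np.eye(3)-np.outer(u,u))@a for a,u in L)
X=np.linalg.solve(A,B);print(X,[np.linalg.norm((np.eye(3)-np.outer(u,u))@(X-a)) for a,u in L])
e=X[:2]-[.4645,.195];y=np.radians(126);print('jaw,lateral',e@[np.cos(y),np.sin(y)],e@[-np.sin(y),np.cos(y)])
E
```

```text
[0.52185424 0.17969451 0.07611554] [np.float64(0.001612946775334474), np.float64(0.0026766480171098125), np.float64(0.001475627890046299)]
jaw,lateral -0.04609437380910153 -0.037404215752965445
```

```bash
python3 - <<'E'
from h import *
ctrl.move_l([.4645,.195,.0933],feed=.12)
s=sensors.observe();print(s['tcp_pos'],s['force'])
jaws.close_gripper();ctrl.pause(.1)
s=sensors.observe();print(s['gripper_width'],s['force'],s['wrist_torque'])
np.save('grip.npy',s['tcp_pos'])
ctrl.move_l([.4645,.195,.20],feed=.12);ctrl.pause(.2)
s=sensors.observe();print(s['gripper_width'],s['force'],s['time_s'],s['tcp_pos'])
for n in ('side','wrist'):
    s=sensors.observe();p=viewer.get_image(n); np.save(f'pics/g_{n}.npy',{'p':p,'s':s},allow_pickle=True)
    cv2.imwrite(f'pics/g_{n}.png',p['image'][:,:,::-1])
    ms=viewer.spot_in(p,'driver');print([(d['rect'],round(d['confidence'],2)) for d in ms])
E
```

```text
[0.46521488 0.19519445 0.09431322] [0.35833089 0.21662892 0.32188458]
0.024416799476428767 [ 0.06251911 -0.91287695  2.44795553] [-0.12480176 -0.09591731  0.01754824]
0.024066582444901053 [ 0.83644369  0.5507261  -1.77782885] 10.175 [0.46404886 0.1948658  0.19900164]
[([243.2, 235.5, 18.9, 36.2], 0.88), ([247.9, 298.2, 55.6, 36.4], 0.68), ([224.6, 254.2, 20.8, 19.9], 0.65)]
[([252.5, 191.4, 54.8, 115.4], 0.71), ([302.3, 75.8, 67.9, 119.3], 0.68), ([223.7, 214.1, 26.1, 27.7], 0.57)]
```

View pics/g_side.png

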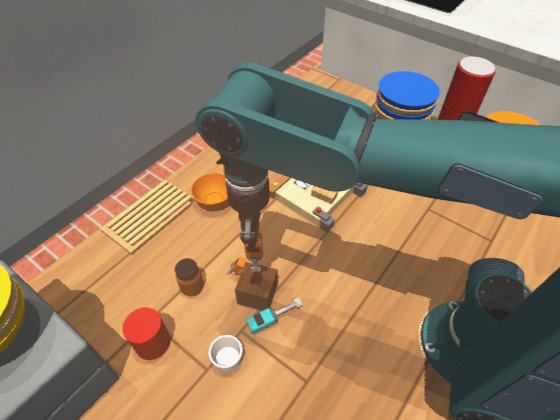

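View pics/g_wrist.png

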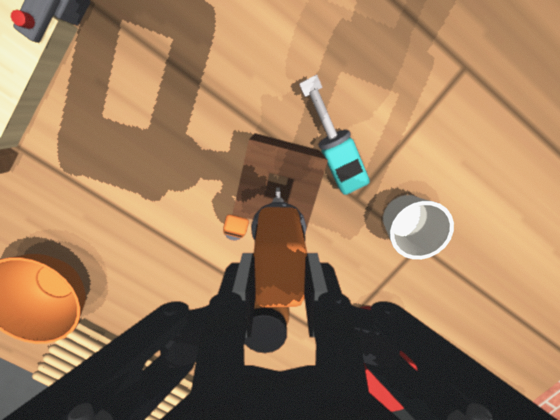

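```bash
python3 - <<'E'
from h import *
d=np.load('pics/g_wrist.npy',allow_pickle=True).item();p,s=d['p'],d['s']
T=np.linalg.inv(p['T_tool_cam'])
def pt(X):
    c=(T@np.r_[X,1])[:3]; return (p['fx']*c[0]/c[2]+p['cx'],p['fy']*c[1]/c[2]+p['cy'])
im=p['image'][:,:,::-1]
c=cv2.resize(im[170:320,220:340],None,fx=5,fy=4,interpolation=cv2.INTER_CUBIC)
c=cv2.resize(im[170:315,215:345],None,fx=4.1,fy=4.1,interpolation=cv2.INTER_CUBIC)
zt=.0895
for X in [(0,0,zt),(0,.01,zt),(0,-.01,zt),(0,.005,zt-.012),(0,-.005,zt-.012),(0.019,0,zt-.068),(-.019,0,zt-.068),(0,-.019,zt-.068)]:
    u,v=pt(X); print(X,round(u,1),round(v,1)); cv2.circle(c,(int((u-215+.5)*4.1),int((v-170+.5)*4.1)),3,(0,255,0),1)
cv2.imwrite('pics/g_crop.png',c)
E
```

```text
(0, 0, 0.0895) 278.9 198.1
(0, 0.01, 0.0895) 278.9 208.6
(0, -0.01, 0.0895) 278.9 187.3
(0, 0.005, 0.0775) 278.9 207.6
(0, -0.005, 0.0775) 278.9 196.6
(0.019, 0, 0.02149999999999999) 306.3 226.6
(-0.019, 0, 0.02149999999999999) 251.2 226.7
(0, -0.019, 0.02149999999999999) 278.7 200.3
```

View pics/g_crop.png

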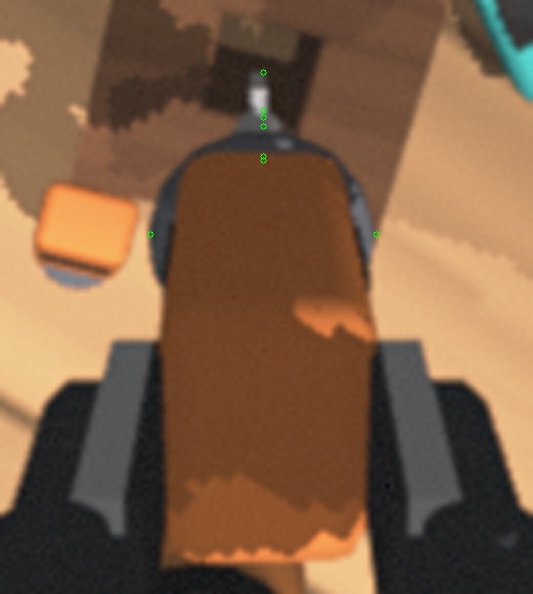

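```bash
python3 - <<'E'
from h import *
d=np.load('pics/c_board.npy',allow_pickle=True).item();p,s=d['p'],d['s']
f=lambda u,v:(254.56+(u+.0)/8,139.56+v/8)
g=lambda u,v:(144.7+u/3,79.7+v/3)
D=back(p,f(292,284),.031,s);print('disc',D)
a,b=back(p,f(155,260),.031,s),back(p,f(430,309),.031,s);print('slot yaw',np.arctan2(*(b-a)[1::-1]),np.linalg.norm(b-a),(a+b)/2)
print('disc w,h',np.linalg.norm(back(p,f(150,284),.031,s)-back(p,f(435,284),.031,s)),np.linalg.norm(back(p,f(292,137),.031,s)-back(p,f(292,432),.031,s)))
A=back(p,g(558,57),.032,s);B=back(p,g(517,562),.032,s);C=back(p,g(104,38),.032,s);E=back(p,g(128,545),.032,s)
print('y axis yaw',np.arctan2(*(A-B)[1::-1])-np.pi/2,np.linalg.norm(A-B),'top edge yaw',np.arctan2(*(A-C)[1::-1]),np.linalg.norm(A-C),'left',np.arctan2(*(C-E)[1::-1])-np.pi/2)
y=np.arctan2(*(A-B)[1::-1])-np.pi/2
M=(A+B)/2; X=np.array([np.cos(y),np.sin(y)]);Y=np.array([-np.sin(y),np.cos(y)])
print('mid rail edge',M,'pocket',M[:2]-.038*X,'disc rel',(D[:2]-(M[:2]-.038*X))@X,(D[:2]-(M[:2]-.038*X))@Y)
E
```

```text
disc [ 0.58290588 -0.16127955  0.031     ]
slot yaw -0.18095153674175055 0.03984490472824089 [ 0.58303904 -0.1613634   0.031     ]
disc w,h 0.04054268751675243 0.042805778761922895
y axis yaw -0.03558316976944553 0.1995725109383496 top edge yaw -0.041274720270884566 0.15862697221430025 left -0.05335084109625998
mid rail edge [ 0.62017474 -0.17900938  0.032     ] pocket [ 0.5821988  -0.17765751] disc rel 0.000123977482188865 0.01639273946638906
```

```bash
python3 - <<'E'
from h import *
yb=-.18; R=down(yb+np.pi/2)
ctrl.movep([.583,-.1613,.20],R)
ctrl.move_l([.583,-.1613,.132],feed=.12);ctrl.pause(.3)
p,s=wrist('i1');print(s['tcp_pos'],s['force'],s['time_s'])
im=p['image'][:,:,::-1]
cv2.imwrite('pics/i1c.png',cv2.resize(im[130:260,210:350],None,fx=5,fy=4.6,interpolation=cv2.INTER_CUBIC))
q=viewer.get_image('side');im=q['image'][:,:,::-1];cv2.imwrite('pics/i1s.png',cv2.resize(im[130:250,230:390],None,fx=5,fy=5,interpolation=cv2.INTER_CUBIC))
E
```

```text
[ 0.5834554  -0.16151909  0.13295488] [-0.38448003 -0.55692001 -2.24373409] 12.7917
```

View pics/i1c.png

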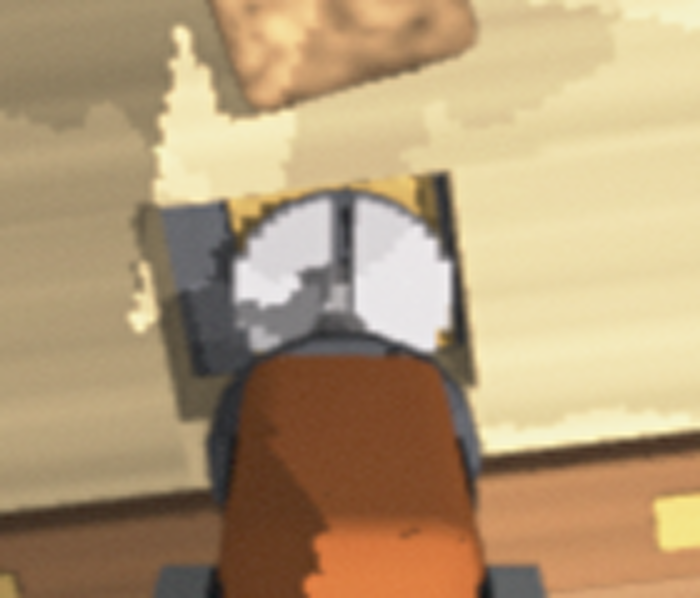

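View pics/i1s.png

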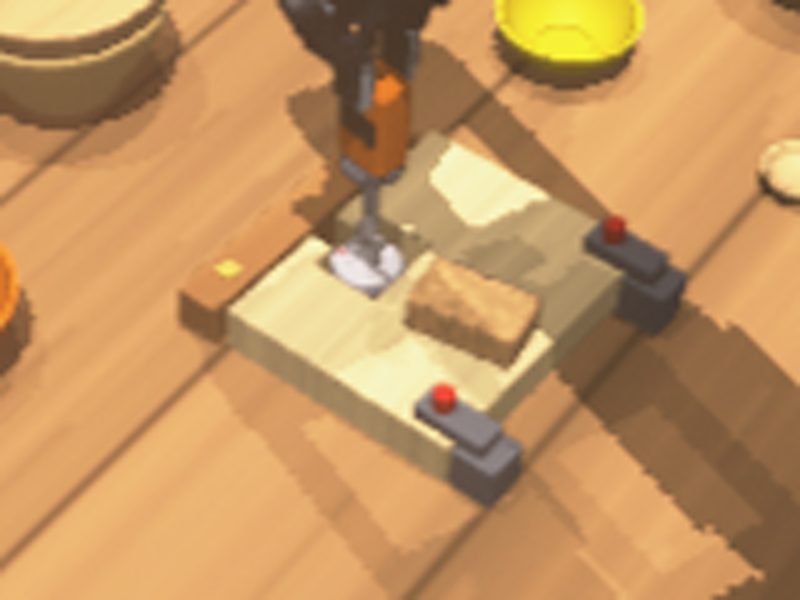

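Blade is visible at crop (337,300) and the slot at x≈343, parallel to it. The blade sits about 1 mm off to the −tool-x side, so I'll correct that and feel down.

```bash
python3 - <<'E'
from h import *
yb=-.18; R=down(yb+np.pi/2)
d=np.load('pics/i1.npy',allow_pickle=True).item()
D=back(d['p'],(210+343/5-.4,130+288/4.6-.4),.031,d['s']);print('disc est2',D)
P=np.array([.583,-.1613,.132])+R[:,0]*.0011; print(P)
ctrl.move_l(P,feed=.05);ctrl.pause(.15)
P2=P.copy();P2[2]=.112
print(sensors.observe()['tcp_pos'],sensors.observe()['force'])
r=ctrl.move_l(P2,feed=.015,until_force=4)
s=sensors.observe();print(r,s['tcp_pos'],s['force'],s['wrist_torque'],s['time_s'],s['q'])
p,s=wrist('i2');im=p['image'][:,:,::-1]
cv2.imwrite('pics/i2c.png',cv2.resize(im[130:260,210:350],None,fx=5,fy=4.6,interpolation=cv2.INTER_CUBIC))
E
```

```text
disc est2 [ 0.58101588 -0.16154757  0.031     ]
[ 0.58319693 -0.16021777  0.132     ]
[ 0.58318228 -0.16021617  0.13194245] [-0.84449274  0.20809298 -2.9604006 ]
False [ 0.58342701 -0.16026354  0.11259883] [ 0.10254312 -0.30601753  1.30355844] [ 0.05508979  0.12838646 -0.01056044] 14.775 [-3.61789242e-01  2.37871155e-01  1.36536636e+00  3.91416356e-05
  1.53748359e+00 -1.75261234e+00]
```

View pics/i2c.png

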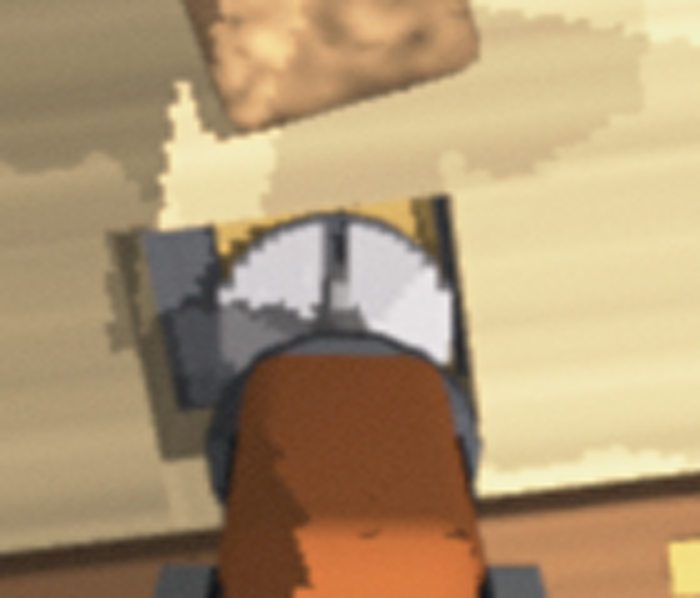

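The blade went about 8 mm below the disc face with almost no force, so it is in the slot. Now I'll turn it clockwise in small steps while watching forces.

```bash
cat > turn.py <<'E'
from h import *
def turn(P,y0,y1,step,z=None):
    n=max(1,int(np.ceil(abs(y1-y0)/step)));log=[]
    P=np.array(P,float)
    for y in np.linspace(y0,y1,n+1)[1:]:
        ctrl.move_l(P,feed=.05,attitude=down(y))
        s=sensors.observe();f=np.array(s['force'])-F0
        if np.hypot(*f[:2])>3: P[:2]+=np.clip(f[:2]*1e-4,-.0008,.0008)
        print(round(y,2),np.round(f,1),'tau',np.round(s['wrist_torque'],2),np.round(s['tcp_pos'],4),np.round(P[:2],4),round(s['time_s'],2))
        if np.linalg.norm(f)>20: print('STOP');break
    return P,y
F0=np.array([-.6,0,-2.5])
E
python3 - <<'E'
from turn import *
y0=-.18+np.pi/2
P=np.array([.5822,-.1602+.0002,.1142])
ctrl.move_l(P,feed=.03);ctrl.pause(.1)
s=sensors.observe();print(s['tcp_pos'],s['force'],s['wrist_torque'],s['time_s'])
P,y=turn(P,y0,y0-.36,.09)
np.save('P.npy',np.r_[P,y])
E
```

```text
[ 0.58199119 -0.15996786  0.11373449] [ 0.7908664   0.49911867 -1.79871562] [ 0.00835969  0.00652201 -0.00423092] 15.175
1.32 [ 0.  -0.9 -0.2] tau [-0.31  0.01  0.03] [ 0.582  -0.1603  0.1138] [ 0.5822 -0.16  ] 15.43
1.25 [-0.1 -0.3  0.3] tau [-0.27  0.07  0.06] [ 0.582  -0.1602  0.1139] [ 0.5822 -0.16  ] 15.68
1.17 [-0.6 -0.7 -0.2] tau [-0.35  0.07  0.06] [ 0.5821 -0.1601  0.1141] [ 0.5822 -0.16  ] 15.93
1.1 [ 0.2 -0.1  0. ] tau [-0.26  0.06 -0.  ] [ 0.5822 -0.16    0.1142] [ 0.5822 -0.16  ] 16.18
1.03 [ 0.8 -1.2  0.1] tau [-0.3   0.07  0.08] [ 0.5822 -0.16    0.1142] [ 0.5822 -0.16  ] 16.43
```

```bash
python3 - <<'E'
from turn import *
v=np.load('P.npy')
P,y=turn(v[:3],v[3],.17,.12)
np.save('P.npy',np.r_[P,y])
p,s=wrist('j1');im=p['image'][:,:,::-1]
cv2.imwrite('pics/j1c.png',cv2.resize(im[100:280,180:380],None,fx=3.9,fy=3.3,interpolation=cv2.INTER_CUBIC))
q=viewer.get_image('side');im=q['image'][:,:,::-1];cv2.imwrite('pics/j1s.png',cv2.resize(im[130:250,230:390],None,fx=5,fy=5,interpolation=cv2.INTER_CUBIC))
E
```

```text
0.92 [ 1.  -0.7 -0.4] tau [-0.26 -0.02  0.04] [ 0.5823 -0.16    0.1142] [ 0.5822 -0.16  ] 16.68
0.82 [ 0.  -1.  -0.9] tau [-0.22 -0.08  0.07] [ 0.5824 -0.1599  0.1142] [ 0.5822 -0.16  ] 16.94
0.71 [ 0.8 -0.6 -0.9] tau [-0.17 -0.22  0.12] [ 0.5824 -0.1599  0.1142] [ 0.5822 -0.16  ] 17.2
0.6 [ 2.3 -0.9 -0.5] tau [-0.13 -0.36 -0.02] [ 0.5825 -0.1599  0.1143] [ 0.5822 -0.16  ] 17.46
0.49 [ 2.  -0.6 -0.4] tau [-0.1  -0.46  0.02] [ 0.5826 -0.1599  0.1143] [ 0.5822 -0.16  ] 17.72
0.39 [ 3.3 -0.4  0.5] tau [ 0.06 -0.49  0.01] [ 0.5825 -0.1598  0.1146] [ 0.5825 -0.16  ] 17.98
0.28 [ 1.9 -0.8  0.9] tau [ 0.02 -0.62 -0.01] [ 0.5829 -0.1599  0.1145] [ 0.5825 -0.16  ] 18.23
0.17 [3.5 0.3 0.4] tau [-0.01 -0.8  -0.02] [ 0.583  -0.16    0.1145] [ 0.5829 -0.16  ] 18.49
```

View pics/j1c.png

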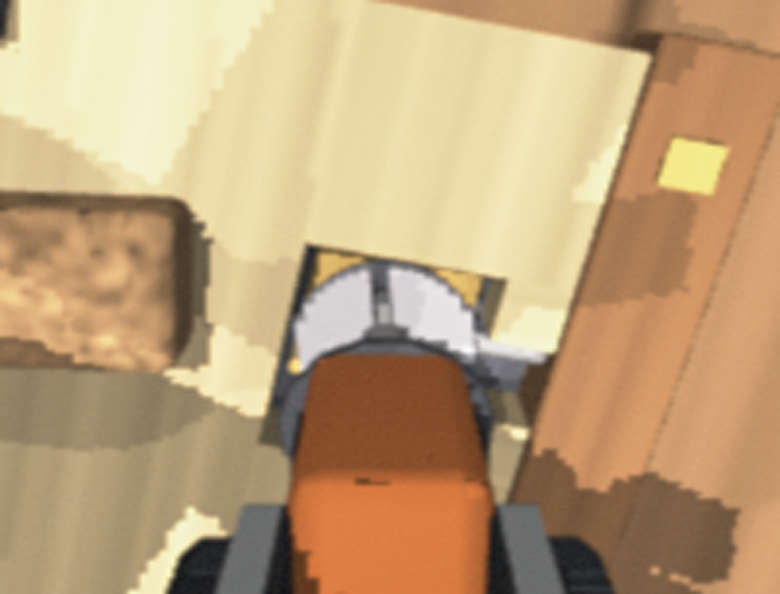

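View pics/j1s.png

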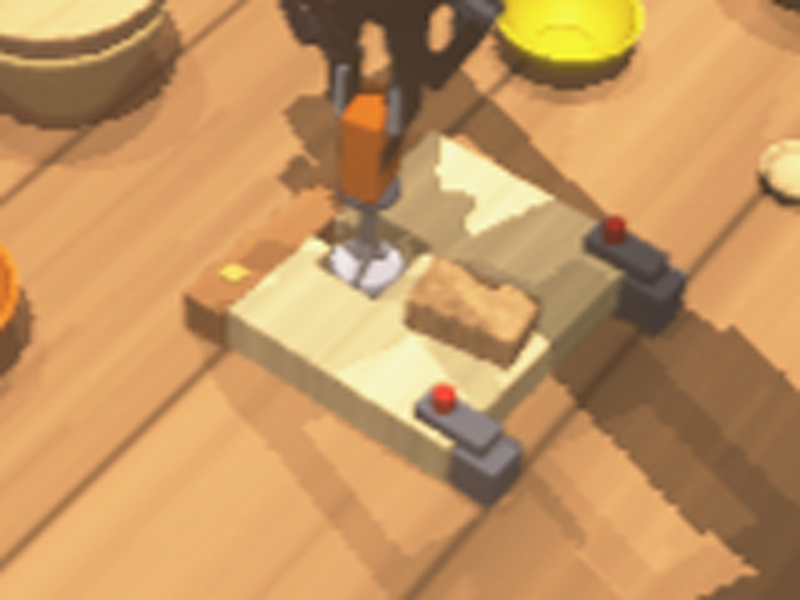

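The rail looks closed in both views. I'll withdraw straight up and check without the driver blocking the view.

```bash
python3 - <<'E'
from turn import *
v=np.load('P.npy');P=v[:3];y=v[3]
P[0]+=.0003
ctrl.move_l(P,feed=.03,attitude=down(y+.05))
s=sensors.observe();print(s['force'],s['wrist_torque'])
P[2]=.14;ctrl.move_l(P,feed=.06)
s=sensors.observe();print(s['force'],s['gripper_width'],s['time_s'])
Q=P+[-.11,0.0,.10];ctrl.move_l(Q,feed=.15);ctrl.pause(.15)
p,s=wrist('k1');im=p['image'][:,:,::-1]
cv2.imwrite('pics/k1.png',im)
q=viewer.get_image('top');np.save('pics/k_top.npy',{'p':q},allow_pickle=True);im=q['image'][:,:,::-1];cv2.imwrite('pics/k1t.png',cv2.resize(im[165:265,285:385],None,fx=6,fy=6,interpolation=cv2.INTER_CUBIC))
q=viewer.get_image('side');im=q['image'][:,:,::-1];cv2.imwrite('pics/k1s.png',cv2.resize(im[140:220,260:360],None,fx=7,fy=7,interpolation=cv2.INTER_CUBIC))
E
```

```text
[ 1.49027975  0.31038463 -0.17471134] [ 0.06423235 -0.48937217  0.01322168]
[-0.02667673  0.39865604 -1.6486503 ] 0.024296866814428747 19.425
```

View pics/k1.png

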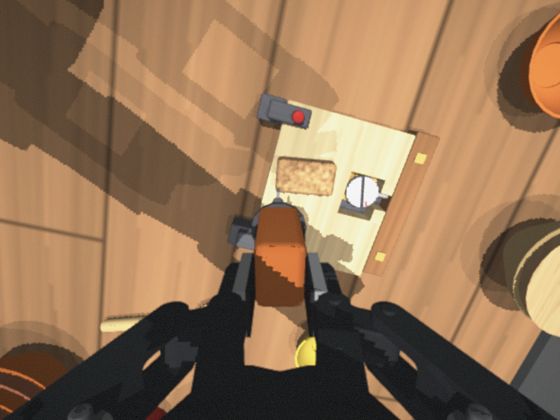

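View pics/k1t.png

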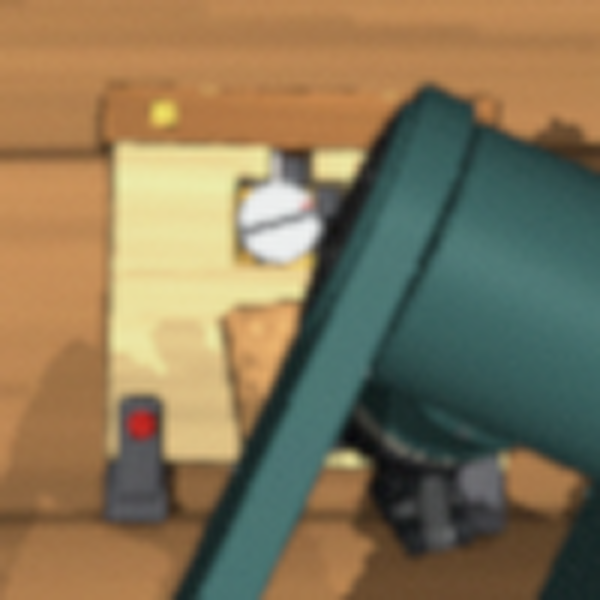

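View pics/k1s.png

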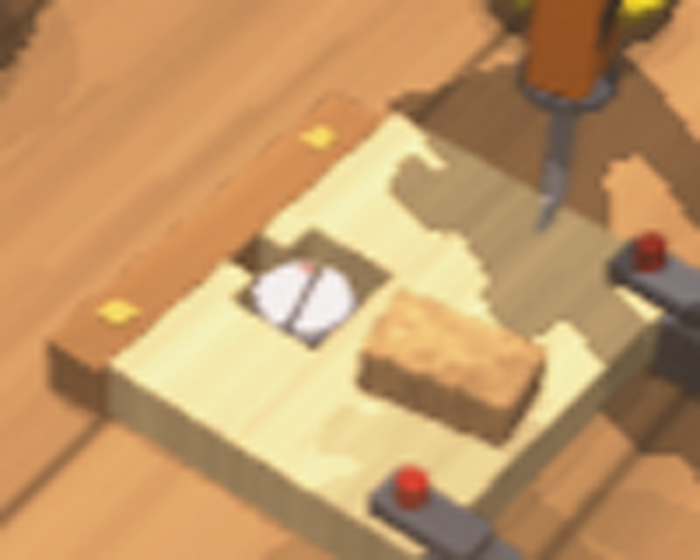

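```bash
python3 - <<'E'
from h import *
d=np.load('pics/k1.npy',allow_pickle=True).item();im=d['p']['image'][:,:,::-1]
cv2.imwrite('pics/k2.png',cv2.resize(im[125:280,330:445],None,fx=5,fy=3.8,interpolation=cv2.INTER_CUBIC))
q=np.load('pics/k_top.npy',allow_pickle=True).item()['p']
f=lambda u,v:(285+u/6-.4,165+v/6-.4)
a,b=back(q,f(243,231),.031),back(q,f(322,205),.031);print(np.arctan2(*(b-a)[1::-1]))
E
```

```text
-1.2588098222084791
```

View pics/k2.png

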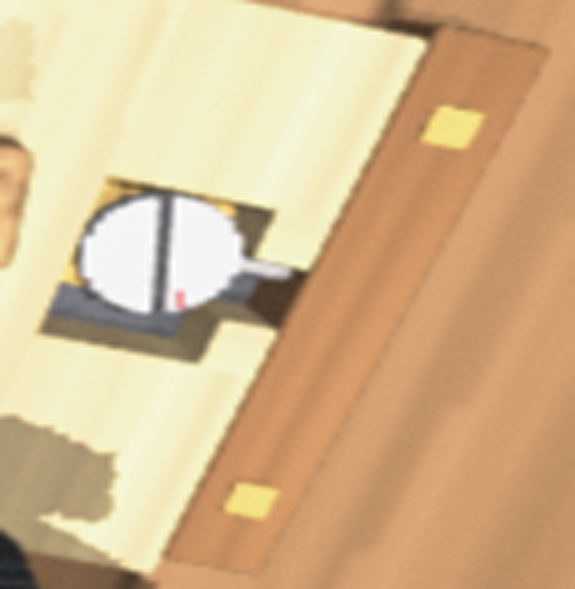

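```bash
python3 - <<'E'
from h import *
d=np.load('pics/k1.npy',allow_pickle=True).item();p,s=d['p'],d['s']
f=lambda u,v:(330+u/5-.4,125+v/3.8-.4)
B=lambda u,v,z:back(p,f(u,v),z,s)
a,b=B(167,197,.031),B(157,312,.031);print('slot',np.arctan2(*(b-a)[1::-1]),np.linalg.norm(b-a))
a,b=B(428,40,.032),B(163,565,.032);print('rail inner yaw',np.arctan2(*(a-b)[1::-1])-np.pi/2,np.linalg.norm(a-b))
c,e=B(548,45,.032),B(262,572,.032);print('rail thickness seen incl gap',np.linalg.norm(np.cross(np.r_[(b-a)],c-a))/np.linalg.norm(b-a),np.linalg.norm(np.cross(b-a,e-a))/np.linalg.norm(b-a))
E
```

```text
slot -1.3309473722284446 0.0403835481977504
rail inner yaw -0.02890082791062043 0.19583600213580912
rail thickness seen incl gap 0.028759133629281678 0.02791959687035667
```

Disc now reads 1.22–1.30 rad (past 1.1) and no rail gap is visible. I'll return the driver to its original pose in the block.

```bash
python3 - <<'E'
from h import *
s=sensors.observe()
ctrl.move_l([.45,-.10,.24],feed=.2)
ctrl.movep([.4645,.195,.21],down(np.radians(126)))
ctrl.move_l([.4645,.195,.199],feed=.1);ctrl.pause(.2)
p,s=wrist('l1');im=p['image'][:,:,::-1];print(s['tcp_pos'],s['time_s'])
cv2.imwrite('pics/l1c.png',cv2.resize(im[170:315,215:345],None,fx=4.1,fy=4.1,interpolation=cv2.INTER_CUBIC))
E
```

```text
[0.46480919 0.19469958 0.19948793] 23.025
```

View pics/l1c.png

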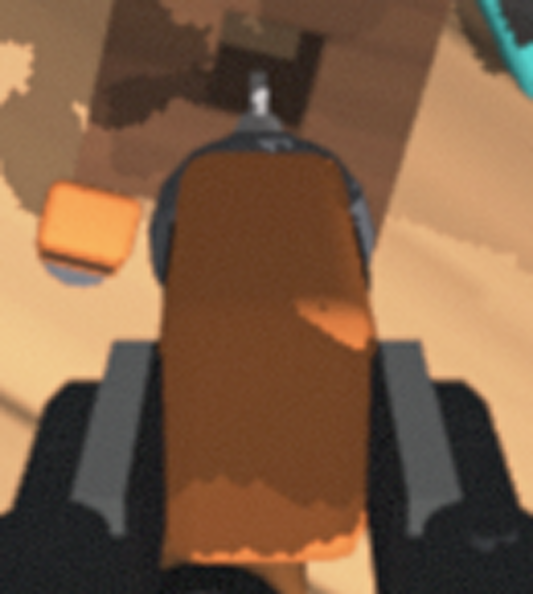

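The view matches the one right after lifting: blade at crop (259,73), hole behind it. Nothing slipped, so I'll lower it with a force guard.

```bash
python3 - <<'E'
from h import *
r=ctrl.move_l([.4645,.195,.105],feed=.06,until_force=8)
s=sensors.observe();print(r,s['tcp_pos'],s['force'],s['time_s'])
if not r:
    r=ctrl.move_l([.4645,.195,.091],feed=.02,until_force=5)
    s=sensors.observe();print(r,s['tcp_pos'],s['force'],s['wrist_torque'],s['time_s'])
E
```

```text
False [0.46481802 0.19512221 0.10550782] [ 1.13381994  0.83329977 -1.22851057] 24.7917
True [0.46443223 0.19491107 0.09380862] [ 0.19377937 -0.56232664  5.17562987] [0.03742348 0.13159596 0.00644495] 25.3583
```

```bash
python3 - <<'E'
from h import *
jaws.gripper_open();ctrl.pause(.2)
ctrl.move_l([.4645,.195,.22],feed=.12)
p,s=wrist('m1')
ctrl.movep([.40,-.02,.30],down(1.2));ctrl.pause(.3)
for n,(a,b,c,d) in {'side':(130,330,190,390),'top':(150,310,120,390)}.items():
    q=viewer.get_image(n);im=q['image'][:,:,::-1];cv2.imwrite(f'pics/m_{n}.png',cv2.resize(im[a:b,c:d],None,fx=2.9,fy=2.9,interpolation=cv2.INTER_CUBIC))
print(sensors.observe()['time_s'],sensors.observe()['force'],sensors.observe()['gripper_width'])
E
```

```text
28.7833 [ 0.3106826  -0.53531786  0.20142789] 0.08533755315668068
```

View pics/m_side.png

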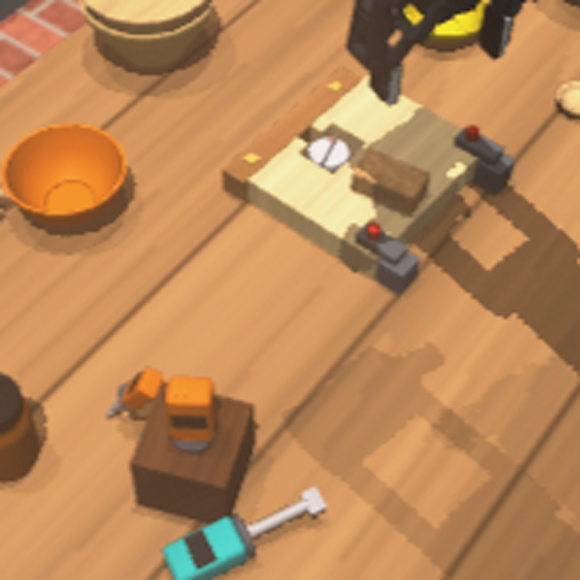

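View pics/m1.png

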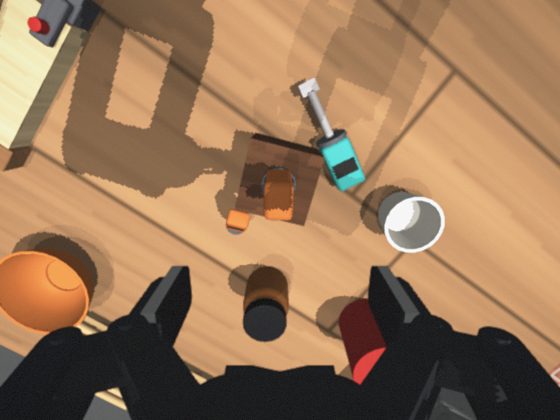

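View pics/m_top.png

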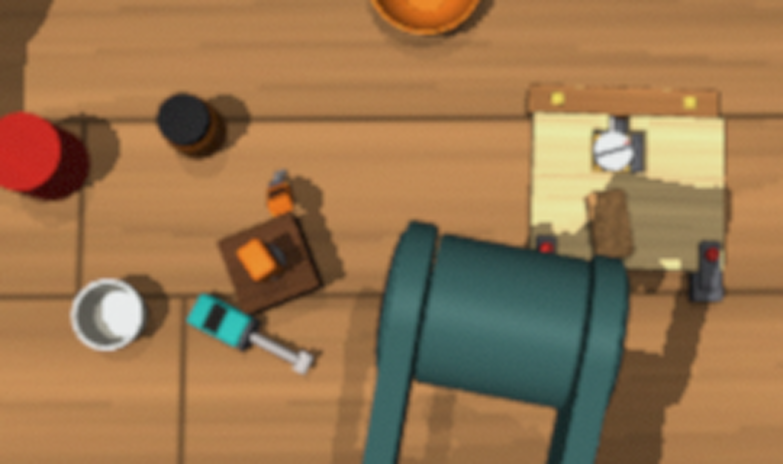

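The driver hangs upright in its block, the rail is shut and the slot is still turned. Bowl, cup, jar, tin and sander are where they were, and the gripper is open and clear.

```bash
python3 -c "
from workcell import sign_off
print(sign_off())"
```

```text
the job is handed in; nothing more can be done
None
```

I turned the cam disc clockwise until the end rail was tight against the board, then hung the larger orange screwdriver back upright in its block. The job is handed in after about 29 s of the 67 s allowed.

- **Turning the disc:** The blade went about 8 mm into the slot on the first try. Forces read at each step of the descent and turn stayed within about 5 N, well under the 35 N limit.
- **Cam and rail:** After I withdrew the blade, the slot showed the disc at about 1.22 rad in the top view and 1.30 rad in the wrist view. The two views differ a little, but both are past the 1.1 needed. No rail gap was visible, and the final pictures still showed it shut.
- **Screwdriver:** It seated at the same height as before, with about 5 N of contact, and stands upright with the gripper open and well clear.
- **Other things:** The bowl, cup, jar, tin and sanding block are where they were. I didn't compare the dish and spoon position by position.
- **Look-alikes:** The turquoise and small orange screwdrivers had been standing unsupported on their blades and fell over within the first 5 s, before I went near them. I saw no contact force in the readings I took, though I wasn't recording during those moves. Both ended up beside the block, and I left them there.

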